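Seat an objective case centred on the platform of an XY stage

TASK

Pick up the small round screw case (grey pot, black lid) and set it centred on the platform of the little XY stage, upright and fully down in the round seat so that no edge sits on or overhangs the rim, then let go of it. The platform is off the stage's middle by a few millimetres you do not know, so you will have to feel for it, for instance by bringing the case lightly against the platform's far and left stops before letting it sink in; never press on the stage harder than about 30 N. Leave the other things where they are.

Things in the scene. Friction and masses are not known exactly. Their poses are not given: they have to be found in the camera images.
- stage: Small XY stage, fixed to the table, yawed up to 0.3 rad. Origin: centre of its base's underside; z up; at yaw 0, x points away from the robot and y to its left. Base 110 x 110 x 14 mm; dark cross slide 80 x 74 mm up to 26 mm high; on it an aluminium platform 66 x 66 mm, top at 44 mm. Two short micrometer stubs stick out below the platform's top on the -x and -y sides.
- stage_seat (a point): Point on the base's axis 39 mm above its origin: height of the floor of the seat, a sharp-edged round recess 43 mm across, 5 mm deep, in the platform's middle. The platform (seat and stops with it) was left off this point by up to 7 mm each way in x and in y of the stage, different each time, NOT reported: find it by feel or camera. Its slides are locked and do not give.
- stage_top (a point): Point on the base's axis at the height of the platform's top, 44 mm above the origin. Two steel stops, 8 mm high, 28 mm long, stand on the top: far stop with its face 20.5 mm from the seat's centre in stage +x, left stop 20.5 mm from it in stage +y. A 40 mm foot touching both is 0.5 mm off the seat's centre in x and y, free to sink in.
- case_center (a point): Centre (half-way up) of the loose screw case of a spare objective: an upright round pot, 53 mm tall; grey body 40 mm across from its foot to 34 mm up, black lid 42.4 mm across above that. About 0.08 to 0.15 kg. z is its axis, its foot is 26.5 mm below this point. Grip it by the lid.
- eyepiece: Bystander: black spare eyepiece standing upright, 32 mm across, 40 mm tall; origin at its foot.
- timer: Bystander: light grey bench timer with a small display, 60 x 68 x 30 mm; origin at the centre of its underside.
- dish: Bystander: covered petri dish, 62 mm across, 14 mm tall; origin at the centre of its underside.
- wood_case: Bystander: small flat wooden case, 34 x 85 x 14 mm; origin at the centre of its underside.
- cap: Bystander: flat round black dust cap, 42 mm across, 9 mm tall; origin at the centre of its underside.
There are look-alikes about, which are no part of the job. Leave any orange look-alike of the part that bears case_center alone.

How it is judged:
By the outcome, as a careful person would: the job done as asked, in the order asked, and still so for the second after the job is handed in, with the robot touching nothing.
It also fails if it takes over 42 s, if anything falls off the work surface, if the arm or the gripper's body presses on something with over 40 N, if the wrist force passes 120 N, or if a joint passes its speed limit or range.

ROBOT

A 6-joint arm with a two-finger parallel gripper is mounted at the origin on a cart in front of the work surface, level with it; the furniture and walls round the work are solid. World frame = base frame: x ahead of the robot, y to its left, z up, the work surface at z = 0. Lengths are in m, angles in degrees, forces in N, time in s.
With the tool pointing down it reaches from about 0.4 to 0.825 m from the base axis. Payload 7 kg.
Tool frame: the origin (TCP) lies at the very end of the fingers, on their centre line; the grasp point (between the pads) lies 19 mm behind it; x points along the fingers, y is the direction in which the jaws open and shut, and the axes are right-handed (so a half turn about x gives the same grasp; the last joint's range is limited). The gripper opens to 88 mm and grips with 3 to 60 N. Pads are 19 mm wide; open, the fingers measure 130 mm over their backs; the gripper's body (78 mm by 193 mm) begins 47 mm behind the grasp point.
Start: joints at [-54.654, 20.546, 0.682, 0, -70.136, -16.507], TCP at [0.218, -0.639, 0.227] pointing down, gripper open.
Joint ranges: [-176.03, 176.03], [-82.01, 121.73], [-58.28, 71.71], [-173.87, 95.51], [-174.79, -0.11], [-173.66, 173.66]. Speed limits (degrees/s): [136.94, 136.94, 172.46, 180, 180, 180].

INTERFACE

Orientations are given as [roll, pitch, yaw] about the fixed x, y, z axes, in that order (R = Rz(yaw) Ry(pitch) Rx(roll)).
In Python, from plant import monitor, eyes, ticket gives the robot as it stands. The module is installed in compiled form; this text tells all that it offers.
- The arm moves only by the shell command python3 -m crank 'ROWS'. ROWS is JSON, a list of rows, each an object with "linear": the shift along the world's x, y, z in units of 60 mm (1.0 is 60 mm), a list of three; "rot": the turn, a rotation vector about the world's x, y, z in units of 5 degrees (1.0 is 5 degrees), a list of three; "hand": the opening, from 0 (shut) to 1 (fully open). In form: [{"linear": [tx, ty, tz], "rot": [ax, ay, az], "hand": hand}, ...]. A call has 1 to 20 rows; each row shifts and turns the pose as measured when the row begins; what a row does not reach is not made up. A row lasts 1/8 s, in which the tool goes at most 62.5 mm and 10.7 degrees, less where a joint would pass 70% of its speed; a pose out of reach is approached as far as the arm can. A call is refused whole if a number of a shift passes 1 or a number of a turn 1, either way. A call with a gripper value outside its range is refused whole. The fingers move at their own pace and stop on an object; the grip force is fixed at half the most. Time passes only in rows, so rows that do not move let the fingers close. It gives the time, the measured TCP pose, the force and the opening at its end, in the units of the state.
- monitor.get_obs(): the state, without advancing time (a new reading comes with each control period).
- eyes.snapshot(name): name is "side" or "top"; returns a dict with "image" (384x512x3 uint8, red, green, blue), "depth" (384x512 float32, m along the optical axis (not along the pixel's ray), 0 where there is no reading), "K" (3x3 intrinsics, pixels), "k1" (the pictures are not rectified: a ray, as slopes to the right and down, at radius r is drawn at 1 + k1 r^2 times it, then the intrinsics apply), "camera_from_world" (4x4, takes a point from world to camera coordinates). Camera axes: x right, y up, looking along -z (the intrinsics and any distortion apply to the point x, -y, -z); pixel columns grow to the right and rows downward; lengths in m; the calibration is good to about 2 mm. A picture is of the moment at which its call begins.
- ticket.close_job(): hands the job in, once; it reports no verdict.
The state is a dict: "clock": time; "joint_pos": joint angles; "qvel": joint speeds; "tau": joint torques, N m; "tool_pos": TCP position; "orientation": TCP orientation; "force": force on the tool from outside, world axes, zero at the start; "moment": the same for the moment, N m; "opening": finger opening in m.
Only numpy, scipy, OpenCV 4.12 (cv2) and the standard library are available. Lean on these libraries where they do the work, as an engineer would, in place of code of your own. Each camera call takes 0.05 s, during which the arm holds its last target.

## Working session

There is one attempt and no reset: what is moved stays moved. The work goes in short steps, Python scripts to look and compute and a shell command to move; the robot and the scene stay as the last step left them, time stands still between calls to the robot, and variables do not carry over. Pictures are saved under pics/ and viewed, and the job is handed in when it is done.

```bash
mkdir -p pics; cat > h.py <<'E'
import numpy as np, cv2
from plant import monitor, eyes, ticket
def snap(name,tag):
    s=eyes.snapshot(name); np.savez(f'pics/{tag}.npz',**s)
    cv2.imwrite(f'pics/{tag}.png',cv2.resize(s['image'][:,:,::-1],(768,576),interpolation=cv2.INTER_CUBIC)); return s
def load(tag): return dict(np.load(f'pics/{tag}.npz'))
def ray(s,u,v):
    K=s['K'];k1=float(s['k1']); p=np.array([(u-K[0,2])/K[0,0],(v-K[1,2])/K[1,1]]); q=p.copy()
    for _ in range(30): q=p/(1+k1*(q@q))
    M=s['camera_from_world'];R=M[:3,:3];t=M[:3,3]
    return -R.T@t, R.T@np.array([q[0],-q[1],-1.])
def onz(s,u,v,z):
    o,d=ray(s,u,v); return o+d*(z-o[2])/d[2]
def dep(s,u,v):
    o,d=ray(s,u,v); return o+d*float(s['depth'][int(round(v)),int(round(u))])
def proj(s,P):
    M=s['camera_from_world'];c=M[:3,:3]@np.array(P)+M[:3,3]; q=np.array([c[0],-c[1]])/-c[2]
    q=q*(1+float(s['k1'])*(q@q)); K=s['K']; return K[0,0]*q[0]+K[0,2],K[1,1]*q[1]+K[1,2]
E
python3 - <<'E'
from h import *
for n in('side','top'):
    s=snap(n,n+'0'); o,_=ray(s,256,192); print(n,o,s['K'].round(1).tolist(),s['k1'])
print(monitor.get_obs())
E
```

```text
side [ 0.53700817 -1.04656303  0.4334703 ] [[372.3, 0.0, 253.7], [0.0, 372.3, 187.0], [0.0, 0.0, 1.0]] -0.04162763667872529
top [ 0.35365096 -0.20023612  1.6548801 ] [[498.7, 0.0, 251.2], [0.0, 498.7, 187.7], [0.0, 0.0, 1.0]] -0.16931261996216418
{'clock': 0.1, 'joint_pos': array([-5.46569243e+01,  2.05869039e+01,  6.40471549e-01, -1.80991452e-02,
       -7.01329944e+01, -1.65066084e+01]), 'qvel': array([-0.03793486, -0.10246852,  0.17202549,  0.06380679, -0.09042799,
        0.03552794]), 'tau': array([-4.00059638e-03, -5.84163845e+01,  2.93751705e+01,  7.01570928e+00,
        1.01038237e-02, -5.39826624e-05]), 'tool_pos': array([ 0.21778564, -0.6384694 ,  0.22573104]), 'orientation': array([ 94.41654323,  89.9187706 , 113.24684791]), 'force': array([-0.01057817, -0.40593837,  0.10890832]), 'moment': array([-0.04044974,  0.05201637, -0.01532517]), 'opening': 0.08749908338633855}
```

View pics/side0.png

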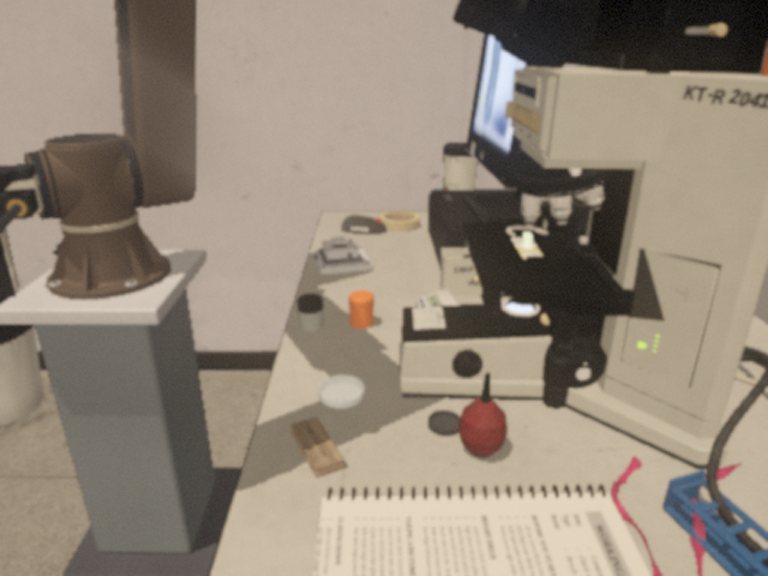

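View pics/top0.png

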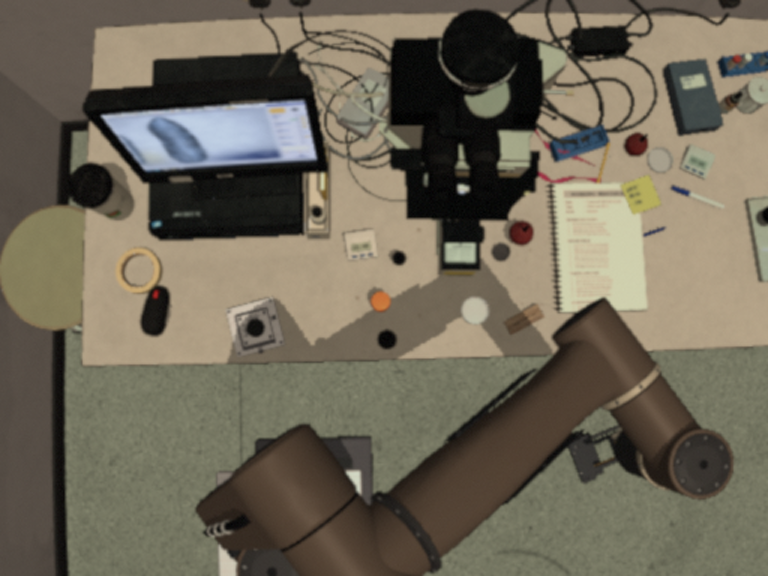

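The side view shows the case at about (311,312) and the orange look-alike at (361,310). In the top view the lid is at (387,339), the stage at (256,326) and the eyepiece at (398,257). I'll zoom in and measure.

```bash
python3 - <<'E'
from h import *
s=load('top0'); im=s['image']
c=im[185:250,140:280][:,:,::-1]; cv2.imwrite('pics/z1.png',cv2.resize(c,None,fx=5.5,fy=5.5,interpolation=cv2.INTER_CUBIC))
t=load('side0'); c=t['image'][135:240,185:260][:,:,::-1]; cv2.imwrite('pics/z2.png',cv2.resize(c,None,fx=5.5,fy=5.5,interpolation=cv2.INTER_CUBIC))
g=im.max(2)
m=(g<55).astype(np.uint8)
n,l,st,ce=cv2.connectedComponentsWithStats(m)
for i in range(1,n):
    if 30<st[i,4]<500 and 130<ce[i][0]<300 and 140<ce[i][1]<245:
        print(st[i],ce[i].round(1),'tbl',onz(s,*ce[i],0.053).round(4),dep(s,*ce[i]).round(4))
E
```

```text
[262 168   8   8  50] [265.4 171.6] tbl [ 0.6065 -0.2532  0.053 ] [ 0.6082 -0.2535  0.0423]
[164 213  12  11 100] [169.6 218.1] tbl [0.4631 0.0604 0.053 ] [0.4642 0.0632 0.0359]
[252 220  12  12 114] [257.5 225.8] tbl [ 0.4312 -0.2227  0.053 ] [ 0.4312 -0.2227  0.0532]
```

View pics/z1.png

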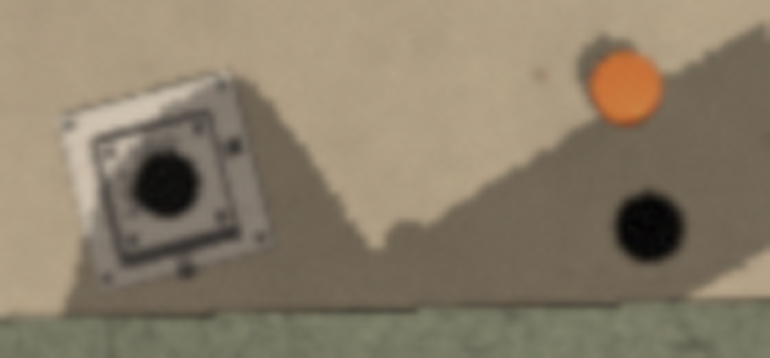

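View pics/z2.png

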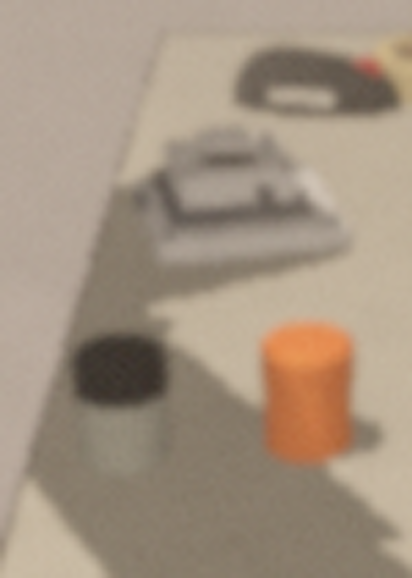

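```bash
python3 - <<'E'
from h import *
s=load('top0'); im=s['image']
f=lambda u,v:((u+.5)/5.5-.5+140,(v+.5)/5.5-.5+185)
C=[onz(s,*f(*p),0.014) for p in [(66,114),(229,70),(272,241),(104,286)]]
C=np.array(C);print(C.round(4)); print('cent',C.mean(0)); 
for i in range(4):
    d=C[(i+1)%4]-C[i]; print(np.linalg.norm(d),np.degrees(np.arctan2(d[1],d[0])))
print('seat',onz(s,169.6,218.1,0.039),onz(s,169.6,218.1,0.044))
g=im.max(2); 
for th in (40,55,70,85):
    m=(g<th).astype(np.uint8)[205:232,155:185]; n,l,st,ce=cv2.connectedComponentsWithStats(m)
    i=1+np.argmax(st[1:,4]); print(th,st[i],ce[i]+[155,205],np.sqrt(st[i,4]/np.pi)*2/498.7*1.61)
print('orange',onz(s,*f(627,88),0.053))
from scipy.spatial.transform import Rotation as Ro
o=monitor.get_obs();R=Ro.from_euler('xyz',o['orientation'],degrees=True).as_matrix();print(R.round(3))
# depth map around stage heights
for v in range(205,232,2): print([int(1000*dep(s,u,v)[2]) for u in range(154,188,2)])
E
```

```text
[[0.5095 0.1268 0.014 ]
 [0.5338 0.0273 0.014 ]
 [0.4301 0.0025 0.014 ]
 [0.4053 0.1043 0.014 ]]
cent [0.4696442  0.06521591 0.014     ]
0.10250153661697467 -76.2959180217884
0.10661515536578904 -166.55005103793172
0.1048323507070595 103.69193921392693
0.10662875597457656 12.19737272173649
seat [0.46387914 0.06264091 0.039     ] [0.46353806 0.06182749 0.044     ]
40 [10  8 10 11 87] [169.70114943 218.        ] 0.03397826455473164
55 [  9   8  12  11 100] [169.6  218.06] 0.036428523341162526
70 [  9   7  12  13 114] [169.64035088 218.04385965] 0.03889501943195415
85 [  8   7  14  13 129] [169.53488372 217.9379845 ] 0.04137484904546159
orange [ 0.51287882 -0.21227808  0.053     ]
[[-0.001 -0.323  0.946]
 [ 0.001  0.946  0.323]
 [-1.     0.001 -0.   ]]
[7, 8, 16, 16, 7, 8, 10, 16, 18, 15, 28, 24, 12, 6, 9, -8, -1]
[17, 10, 21, 18, 9, 8, 8, 27, 23, 46, 48, 44, 27, 13, 10, 8, 0]
[18, 9, 5, 22, 25, 43, 40, 42, 41, 46, 47, 47, 34, 14, 13, 14, -3]
[12, 23, 44, 37, 42, 49, 49, 52, 47, 33, 45, 41, 40, 37, 39, 13, -4]
[12, 6, 44, 43, 46, 38, 30, 36, 41, 40, 43, 46, 40, 14, 7, 13, -5]
[11, 14, 26, 44, 49, 39, 37, 39, 33, 38, 41, 38, 46, 20, 14, 11, 15]
[7, 14, 29, 43, 44, 39, 31, 32, 34, 39, 38, 31, 43, 37, 10, 22, 14]
[14, 12, 29, 48, 42, 47, 1654, 31, 38, 32, 37, 52, 51, 46, 17, 16, 13]
[5, 11, 8, 40, 50, 37, 37, 39, 32, 41, 36, 43, 46, 42, 9, 13, 15]
[10, 9, 14, 25, 44, 47, 40, 36, 32, 43, 40, 46, 47, 39, 21, 16, 6]
[3, 12, 19, 20, 40, 46, 39, 43, 45, 45, 40, 41, 42, 48, 38, 11, 12]
[7, 9, 7, 21, 41, 45, 44, 41, 38, 38, 38, 33, 22, 24, 17, 11, 11]
[5, 11, 17, 31, 36, 47, 46, 46, 21, 27, 17, 21, 20, 12, 7, 9, 17]
[-3, 10, 12, 16, 28, 26, 22, 23, 26, 23, 19, 11, 16, 12, 9, -3, 4]
```

The seat is at about (0.464, 0.062), stage yaw is about 13.4°, and the case is at (0.431, -0.223). The lid depth reads 53 mm, which matches the given height. I'll move above the case now.

```bash
python3 -m crank '[{"linear":[0.356,0.693,-0.1],"rot":[0,0,-0.11],"hand":1},{"linear":[0.356,0.693,-0.1],"rot":[0,0,-0.11],"hand":1},{"linear":[0.356,0.693,-0.1],"rot":[0,0,-0.11],"hand":1},{"linear":[0.356,0.693,-0.1],"rot":[0,0,-0.11],"hand":1},{"linear":[0.356,0.693,-0.1],"rot":[0,0,-0.11],"hand":1},{"linear":[0.356,0.693,-0.1],"rot":[0,0,-0.11],"hand":1},{"linear":[0.356,0.693,-0.1],"rot":[0,0,-0.11],"hand":1},{"linear":[0.356,0.693,-0.1],"rot":[0,0,-0.11],"hand":1},{"linear":[0.356,0.693,-0.1],"rot":[0,0,-0.11],"hand":1},{"linear":[0.356,0.693,-0.1],"rot":[0,0,-0.11],"hand":1}]'
cat > st.py <<'E'
from h import *
from scipy.spatial.transform import Rotation as Ro
o=monitor.get_obs();R=Ro.from_euler('xyz',o['orientation'],degrees=True).as_matrix()
print('t',o['clock'],'p',o['tool_pos'].round(4),'F',o['force'].round(2),'M',o['moment'].round(2),'op',round(o['opening'],4),'x',R[:,0].round(4),'jawyaw',np.degrees(np.arctan2(-R[0,1],R[1,1])).round(2))
E
python3 st.py
```

```text
clock: 1.35
tool_pos: [0.4331, -0.2106, 0.1602]
orientation: [110.7, 89.6, 123.5]
force: [1.3, -0.5, 0.3]
opening: 0.0881
t 1.35 p [ 0.4331 -0.2106  0.1602] F [ 1.33 -0.46  0.3 ] M [-0.1  -0.11 -0.04] op 0.0881 x [-0.0036  0.0054 -1.    ] jawyaw 12.81
```

```bash
python3 -m crank '[{"linear":[0,0,0],"rot":[0,0,0],"hand":1},{"linear":[0,0,0],"rot":[0,0,0],"hand":1}]'; python3 st.py; python3 -c "
from h import *
snap('side','side1')"
```

```text
clock: 1.6
tool_pos: [0.4337, -0.2081, 0.1595]
orientation: [116.6, 89.6, 129.7]
force: [0.7, -1.2, -0.8]
opening: 0.0878
t 1.6 p [ 0.4337 -0.2081  0.1595] F [ 0.66 -1.24 -0.79] M [-0.03  0.02 -0.  ] op 0.0878 x [-0.0047  0.0057 -1.    ] jawyaw 13.07
```

View pics/side1.png

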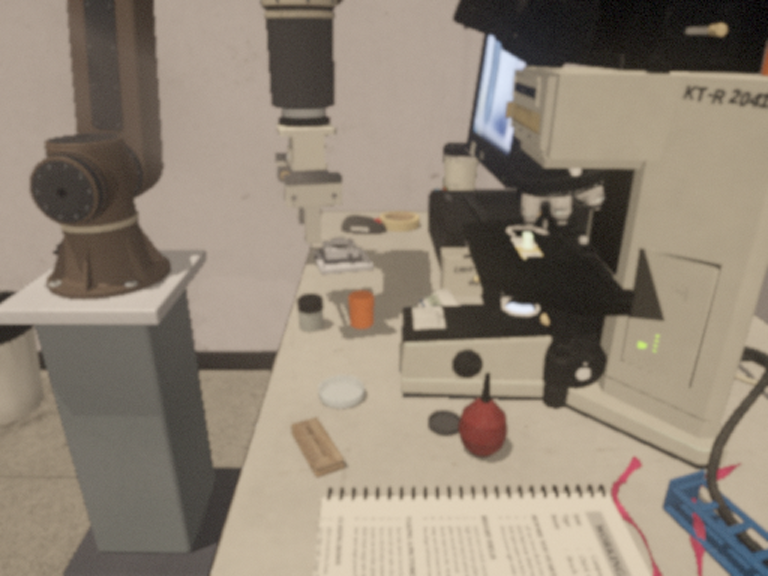

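```bash
python3 - <<'E'
from h import *
s=load('side1')
for z in(0,.034,.053): print(z,np.array(proj(s,[0.4312,-0.2227,z])))
im=s['image']; g=im.max(2)[190:225,190:225]; 
m=(g<80).astype(np.uint8); n,l,st,ce=cv2.connectedComponentsWithStats(m); i=1+np.argmax(st[1:,4]); print(st[i],ce[i]+[190,190], proj(s,[0.4312,-0.2227,.0435]))
c=im[180:230,180:260][:,:,::-1]; cv2.imwrite('pics/z3.png',cv2.resize(c,None,fx=9,fy=9,interpolation=cv2.INTER_CUBIC))
E
```

```text
0 [207.1828654  216.82691434]
0.034 [206.52814851 204.54019705]
0.053 [206.1557087  197.51378654]
[ 10   7  14  11 133] [206.60902256 202.16541353] (np.float64(206.34252215890714), np.float64(201.04157390281506))
```

View pics/z3.png

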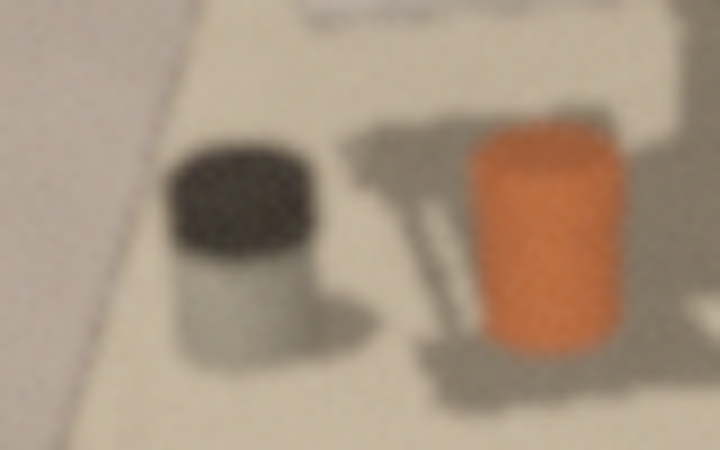

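Both views agree on the case to within about 1 mm: predicted (206.3, 201.0), seen (206.6, 202.2). I'll descend with the tilt corrected.

```bash
python3 -m crank '[{"linear":[-0.035,-0.24,0],"rot":[-0.065,-0.054,0.06],"hand":1},{"linear":[0,0,-0.5],"rot":[0,0,0],"hand":1},{"linear":[0,0,-0.5],"rot":[0,0,0],"hand":1},{"linear":[0,0,-0.3],"rot":[0,0,0],"hand":1},{"linear":[0,0,0],"rot":[0,0,0],"hand":1}]'; python3 st.py
```

```text
clock: 2.28
tool_pos: [0.4293, -0.2299, 0.0804]
orientation: [-46.6, 89.8, -33.6]
force: [-0.1, -0.2, -0.1]
opening: 0.0879
t 2.275 p [ 0.4293 -0.2299  0.0804] F [-0.15 -0.23 -0.1 ] M [ 0.01  0.02 -0.04] op 0.0879 x [ 0.0026 -0.0018 -1.    ] jawyaw 12.98
```

```bash
python3 -m crank '[{"linear":[0.03,0.1,-0.4],"rot":[0.01,0.01,0.06],"hand":1},{"linear":[0,0,-0.3],"rot":[0,0,0],"hand":1},{"linear":[0,0,-0.15],"rot":[0,0,0],"hand":1},{"linear":[0,0,0],"rot":[0,0,0],"hand":1}]'; python3 st.py
```

```text
clock: 2.78
tool_pos: [0.4326, -0.2275, 0.0316]
orientation: [-33.5, 89.6, -20.4]
force: [0.2, -0.3, -0.2]
opening: 0.0877
t 2.775 p [ 0.4326 -0.2275  0.0316] F [ 0.22 -0.27 -0.18] M [ 0.05  0.06 -0.01] op 0.0877 x [ 0.0068 -0.0025 -1.    ] jawyaw 13.12
```

```bash
python3 -m crank '[{"linear":[-0.02,0.07,-0.1],"rot":[0.02,0.05,0.04],"hand":1},{"linear":[0,0,0],"rot":[0,0,0],"hand":1}]'; python3 st.py
```

```text
clock: 3.02
tool_pos: [0.4322, -0.2235, 0.0266]
orientation: [-26.0, 89.7, -12.6]
force: [-0.3, -0.4, -0.1]
opening: 0.0879
t 3.025 p [ 0.4322 -0.2235  0.0266] F [-0.29 -0.41 -0.13] M [-0.01  0.   -0.04] op 0.0879 x [ 0.0044 -0.001  -1.    ] jawyaw 13.32
```

```bash
python3 -m crank '[{"linear":[0,0,-0.02],"rot":[0.01,0.04,0],"hand":1},{"linear":[0,0,0],"rot":[0,0.01,0],"hand":0.7},{"linear":[0,0,0],"rot":[0,0,0],"hand":0.4},{"linear":[0,0,0],"rot":[0,0,0],"hand":0.3},{"linear":[0,0,0],"rot":[0,0,0],"hand":0},{"linear":[0,0,0],"rot":[0,0,0],"hand":0}]'; python3 st.py
```

```text
clock: 3.78
tool_pos: [0.4329, -0.2235, 0.0261]
orientation: [-30.6, 89.9, -17.3]
force: [0.5, -2.9, 1.5]
opening: 0.0432
t 3.775 p [ 0.4329 -0.2235  0.0261] F [ 0.52 -2.9   1.53] M [-0.73 -0.1   0.  ] op 0.0432 x [ 1.1e-03 -4.0e-04 -1.0e+00] jawyaw 13.36
```

```bash
python3 -m crank '[{"linear":[0,0,0],"rot":[0,0,0],"hand":0},{"linear":[0,0,0.3],"rot":[0,0,0],"hand":0},{"linear":[0,0,0.5],"rot":[0,0,0],"hand":0},{"linear":[0,0,0.6],"rot":[0,0,0],"hand":0},{"linear":[0,0,0],"rot":[0,0,0],"hand":0},{"linear":[0,0,0],"rot":[0,0,0],"hand":0}]'; python3 st.py;python3 -c "
from h import *
s=snap('side','side2')
c=s['image'][100:230,160:290][:,:,::-1]; cv2.imwrite('pics/z4.png',cv2.resize(c,None,fx=4.5,fy=4.5,interpolation=cv2.INTER_CUBIC))"
```

```text
clock: 4.53
tool_pos: [0.4307, -0.223, 0.1108]
orientation: [150.4, 89.8, 163.7]
force: [0.6, -1.2, -1.7]
opening: 0.0416
t 4.525 p [ 0.4307 -0.223   0.1108] F [ 0.6  -1.2  -1.68] M [-0.    0.06  0.03] op 0.0416 x [-2.9e-03  9.0e-04 -1.0e+00] jawyaw 13.31
```

View pics/z4.png

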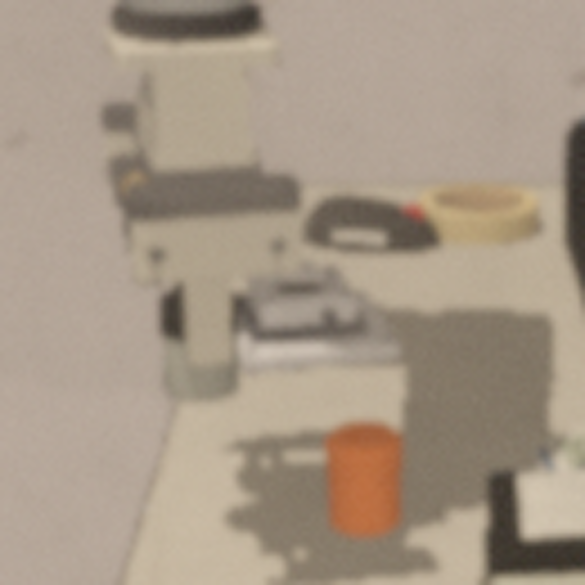

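The case is held upright, opening 41.6 mm. I'll carry it to just short of the seat, about 5 mm towards -x and -y in stage axes.

```bash
python3 -m crank '[{"linear":[0.045,0.4,0],"rot":[-0.01,-0.03,0],"hand":0},{"linear":[0.08,0.7,0],"rot":[0,0,0],"hand":0},{"linear":[0.09,0.8,0],"rot":[0,0,0],"hand":0},{"linear":[0.09,0.8,0],"rot":[0,0,0],"hand":0},{"linear":[0.08,0.7,0],"rot":[0,0,0],"hand":0},{"linear":[0.06,0.5,0],"rot":[0,0,0],"hand":0},{"linear":[0.035,0.3,0],"rot":[0,0,0],"hand":0},{"linear":[0.015,0.12,0],"rot":[0,0,0],"hand":0},{"linear":[0,0,0],"rot":[0,0,0],"hand":0},{"linear":[0,0,0],"rot":[0,0,0],"hand":0}]'; python3 st.py
```

```text
clock: 5.82
tool_pos: [0.4552, 0.042, 0.1018]
orientation: [-175.8, 89.0, -162.6]
force: [-1.1, -0.3, -1.0]
opening: 0.0413
t 5.825 p [0.4552 0.042  0.1018] F [-1.09 -0.3  -1.01] M [ 0.05 -0.06 -0.  ] op 0.0413 x [-0.0159 -0.005  -0.9999] jawyaw 13.17
```

```bash
python3 -m crank '[{"linear":[0.1,0.2,-0.05],"rot":[0.05,-0.16,0.02],"hand":0},{"linear":[0,0,-0.1],"rot":[0,0,0],"hand":0},{"linear":[0,0,0],"rot":[0,0,0],"hand":0},{"linear":[0,0,0],"rot":[0,0,0],"hand":0}]'; python3 st.py;python3 -c "
from h import *
s=snap('side','side3')
c=s['image'][100:200,160:290][:,:,::-1]; cv2.imwrite('pics/z5.png',cv2.resize(c,None,fx=5.5,fy=5.5,interpolation=cv2.INTER_CUBIC))
s=snap('top','top3')
c=s['image'][185:250,140:280][:,:,::-1]; cv2.imwrite('pics/z6.png',cv2.resize(c,None,fx=5.5,fy=5.5,interpolation=cv2.INTER_CUBIC))"
```

```text
clock: 6.32
tool_pos: [0.4614, 0.0534, 0.092]
orientation: [-172.5, 89.9, -159.4]
force: [0.3, -0.1, -1.5]
opening: 0.0415
t 6.325 p [0.4614 0.0534 0.092 ] F [ 0.28 -0.12 -1.54] M [-0.   -0.03  0.03] op 0.0415 x [-1.3e-03 -5.0e-04 -1.0e+00] jawyaw 13.16
```

View pics/z5.png

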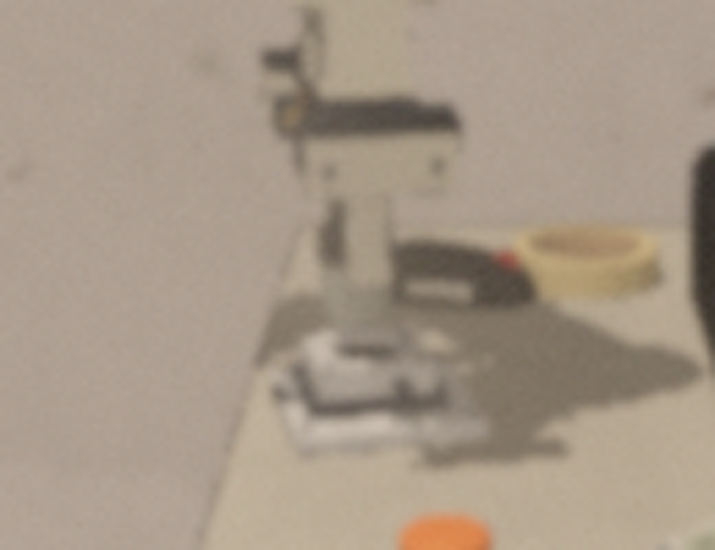

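View pics/z6.png

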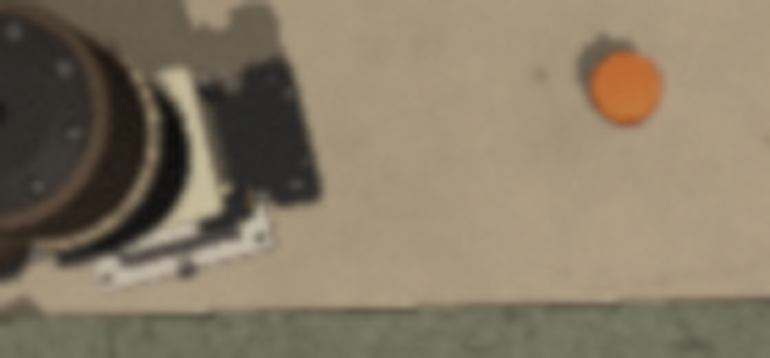

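```bash
python3 -m crank '[{"linear":[0,0,-0.15],"rot":[0,0,0],"hand":0},{"linear":[0,0,-0.12],"rot":[0,0,0],"hand":0},{"linear":[0,0,0],"rot":[0,0,0],"hand":0},{"linear":[0,0,0],"rot":[0,0,0],"hand":0}]'; python3 st.py
```

```text
clock: 6.92
tool_pos: [0.4612, 0.0532, 0.0745]
orientation: [-174.2, 89.9, -161.0]
force: [0.1, 0.4, -1.1]
opening: 0.0419
t 6.925 p [0.4612 0.0532 0.0745] F [ 0.14  0.38 -1.13] M [0.04 0.03 0.02] op 0.0419 x [-1.6e-03 -6.0e-04 -1.0e+00] jawyaw 13.14
```

```bash
python3 -m crank '[{"linear":[0.024,0.006,-0.02],"rot":[0,0,0],"hand":0},{"linear":[0.024,0.006,0],"rot":[0,0,0],"hand":0},{"linear":[0.024,0.006,0],"rot":[0,0,0],"hand":0}]'; python3 st.py; python3 -m crank '[{"linear":[0.018,0.004,0],"rot":[0,0,0],"hand":0}]'; python3 st.py
```

```text
clock: 7.3
tool_pos: [0.4661, 0.0545, 0.0736]
orientation: [-177.4, 89.9, -164.2]
force: [0.8, 0.8, -1.8]
opening: 0.0419
t 7.3 p [0.4661 0.0545 0.0736] F [ 0.77  0.78 -1.77] M [-0.01 -0.03  0.02] op 0.0419 x [-9.e-04 -3.e-04 -1.e+00] jawyaw 13.15
clock: 7.42
tool_pos: [0.4674, 0.0548, 0.0737]
orientation: [178.6, 90.0, -168.2]
force: [-0.1, 0.4, -1.2]
opening: 0.042
t 7.425 p [0.4674 0.0548 0.0737] F [-0.09  0.42 -1.22] M [0.03 0.04 0.  ] op 0.042 x [-7.e-04 -1.e-04 -1.e+00] jawyaw 13.15
```

```bash
for i in 1; do python3 -m crank '[{"linear":[0.016,0.004,0],"rot":[0,0,0],"hand":0}]'; python3 st.py; python3 -m crank '[{"linear":[0.016,0.004,0],"rot":[0,0,0],"hand":0}]'; python3 st.py; done
```

```text
clock: 7.55
tool_pos: [0.4682, 0.055, 0.0737]
orientation: [-178.4, 89.9, -165.3]
force: [-1.6, 0.4, -0.2]
opening: 0.042
t 7.55 p [0.4682 0.055  0.0737] F [-1.56  0.35 -0.25] M [-0.03  0.73  0.03] op 0.042 x [-1.2e-03 -3.0e-04 -1.0e+00] jawyaw 13.15
clock: 7.68
tool_pos: [0.4684, 0.0549, 0.0735]
orientation: [-175.5, 89.8, -162.4]
force: [-3.3, -1.0, 1.3]
opening: 0.042
t 7.675 p [0.4684 0.0549 0.0735] F [-3.34 -1.02  1.33] M [-0.01  1.35  0.  ] op 0.042 x [-2.5e-03 -8.0e-04 -1.0e+00] jawyaw 13.13
```

Far-stop contact is at TCP x of about 0.468, within 1 mm of the prediction. I'll back off slightly and creep towards the left stop.

```bash
python3 -m crank '[{"linear":[-0.01,-0.002,0],"rot":[0.01,-0.03,0.02],"hand":0},{"linear":[-0.006,0.026,0],"rot":[0,0,0],"hand":0},{"linear":[-0.006,0.026,0],"rot":[0,0,0],"hand":0},{"linear":[-0.006,0.026,0],"rot":[0,0,0],"hand":0}]'; python3 st.py; python3 -m crank '[{"linear":[-0.004,0.018,0],"rot":[0,0,0],"hand":0}]'; python3 st.py
```

```text
clock: 8.18
tool_pos: [0.4668, 0.0596, 0.0734]
orientation: [-10.7, 90.0, 2.5]
force: [-1.0, -0.2, -1.3]
opening: 0.0418
t 8.175 p [0.4668 0.0596 0.0734] F [-1.04 -0.21 -1.33] M [-0.27  0.26  0.04] op 0.0418 x [ 6.e-04  0.e+00 -1.e+00] jawyaw 13.23
clock: 8.3
tool_pos: [0.4665, 0.0608, 0.0734]
orientation: [-12.6, 90.0, 0.6]
force: [-1.0, -1.4, -0.7]
opening: 0.0418
t 8.3 p [0.4665 0.0608 0.0734] F [-1.04 -1.37 -0.7 ] M [-0.29  0.25  0.05] op 0.0418 x [ 6.e-04  0.e+00 -1.e+00] jawyaw 13.24
```

```bash
python3 -m crank '[{"linear":[-0.004,0.016,0],"rot":[0,0,0],"hand":0}]'; python3 st.py;  python3 -m crank '[{"linear":[-0.004,0.016,0],"rot":[0,0,0],"hand":0}]'; python3 st.py
```

```text
clock: 8.43
tool_pos: [0.4662, 0.0617, 0.0734]
orientation: [-61.5, 90.0, -48.3]
force: [1.2, -3.8, -0.1]
opening: 0.042
t 8.425 p [0.4662 0.0617 0.0734] F [ 1.24 -3.77 -0.13] M [-1.93 -0.31 -0.01] op 0.042 x [ 3.e-04 -4.e-04 -1.e+00] jawyaw 13.25
clock: 8.55
tool_pos: [0.4659, 0.0619, 0.0735]
orientation: [-101.3, 89.9, -88.0]
force: [2.6, -8.6, -1.6]
opening: 0.0417
t 8.55 p [0.4659 0.0619 0.0735] F [ 2.63 -8.56 -1.58] M [-3.48 -1.04 -0.05] op 0.0417 x [ 1.0e-04 -1.8e-03 -1.0e+00] jawyaw 13.28
```

```bash
python3 -m crank '[{"linear":[0.008,-0.022,0],"rot":[0,0,0],"hand":0},{"linear":[0,0,0],"rot":[0,0,0],"hand":0}]'; python3 st.py;python3 -c "
from h import *
s=snap('side','side4')
c=s['image'][100:200,160:290][:,:,::-1]; cv2.imwrite('pics/z7.png',cv2.resize(c,None,fx=5.5,fy=5.5,interpolation=cv2.INTER_CUBIC))"
```

```text
clock: 8.8
tool_pos: [0.4665, 0.0607, 0.0735]
orientation: [-93.3, 89.9, -80.0]
force: [-0.6, -0.5, -1.8]
opening: 0.0418
t 8.8 p [0.4665 0.0607 0.0735] F [-0.65 -0.49 -1.81] M [-0.23  0.21  0.01] op 0.0418 x [ 3.0e-04 -1.5e-03 -1.0e+00] jawyaw 13.27
```

View pics/z7.png

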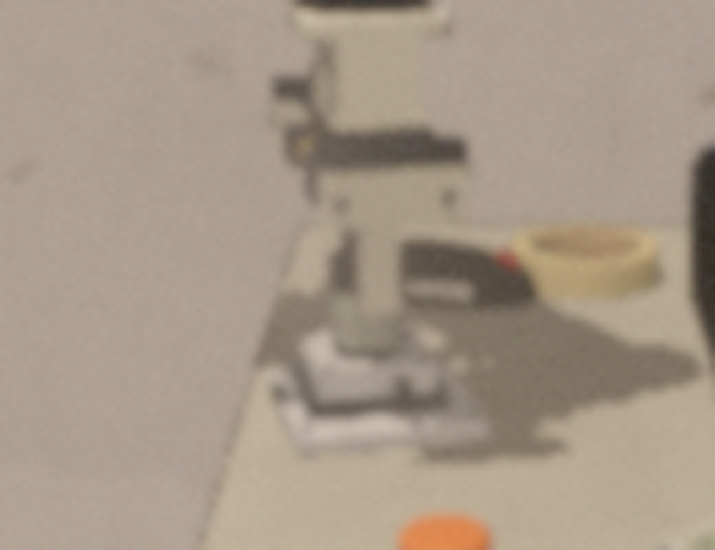

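The case hovers over the seat at the feel-derived centre. I'll lower it, checking for the rim at TCP z of about 0.070 and the floor at about 0.065.

```bash
python3 -m crank '[{"linear":[0,0,-0.025],"rot":[-0.01,0,0],"hand":0},{"linear":[0,0,-0.025],"rot":[0,0,0],"hand":0}]'; python3 st.py; python3 -m crank '[{"linear":[0,0,-0.02],"rot":[0,0,0],"hand":0}]'; python3 st.py; python3 -m crank '[{"linear":[0,0,-0.02],"rot":[0,0,0],"hand":0}]'; python3 st.py
```

```text
clock: 9.1
tool_pos: [0.4665, 0.061, 0.0704]
orientation: [-91.2, 89.9, -77.9]
force: [-1.7, 0.5, -0.7]
opening: 0.0421
t 9.1 p [0.4665 0.061  0.0704] F [-1.65  0.53 -0.67] M [-0.11  0.39 -0.01] op 0.0421 x [ 4.0e-04 -2.1e-03 -1.0e+00] jawyaw 13.27
clock: 9.22
tool_pos: [0.4664, 0.061, 0.0691]
orientation: [-95.4, 89.9, -82.1]
force: [-0.7, -0.1, -0.2]
opening: 0.0419
t 9.225 p [0.4664 0.061  0.0691] F [-0.71 -0.13 -0.24] M [-0.07  0.43  0.01] op 0.0419 x [ 3.0e-04 -2.1e-03 -1.0e+00] jawyaw 13.27
clock: 9.35
tool_pos: [0.4664, 0.061, 0.0678]
orientation: [-96.4, 89.9, -83.2]
force: [-1.7, -0.7, 0.6]
opening: 0.0418
t 9.35 p [0.4664 0.061  0.0678] F [-1.74 -0.72  0.6 ] M [-0.11  0.4  -0.03] op 0.0418 x [ 3.0e-04 -2.1e-03 -1.0e+00] jawyaw 13.27
```

```bash
python3 -m crank '[{"linear":[-0.006,-0.006,-0.02],"rot":[0,0,0],"hand":0}]'; python3 st.py; python3 -m crank '[{"linear":[0,0,-0.02],"rot":[0,0,0],"hand":0}]'; python3 st.py; python3 -m crank '[{"linear":[0,0,-0.015],"rot":[0,0,0],"hand":0}]'; python3 st.py
```

```text
clock: 9.48
tool_pos: [0.4662, 0.0608, 0.0665]
orientation: [-84.2, 89.9, -71.0]
force: [0.2, -0.3, -1.2]
opening: 0.0414
t 9.475 p [0.4662 0.0608 0.0665] F [ 0.18 -0.29 -1.22] M [-0.02 -0.05  0.03] op 0.0414 x [ 7.0e-04 -1.9e-03 -1.0e+00] jawyaw 13.28
clock: 9.6
tool_pos: [0.4664, 0.0608, 0.0653]
orientation: [-76.6, 89.9, -63.3]
force: [-0.7, -0.4, -1.4]
opening: 0.0418
t 9.6 p [0.4664 0.0608 0.0653] F [-0.66 -0.41 -1.36] M [-0.06  0.26 -0.02] op 0.0418 x [ 9.0e-04 -1.8e-03 -1.0e+00] jawyaw 13.28
clock: 9.72
tool_pos: [0.4666, 0.0608, 0.065]
orientation: [-71.7, 89.9, -58.4]
force: [-6.9, 0.1, 16.3]
opening: 0.0421
t 9.725 p [0.4666 0.0608 0.065 ] F [-6.88  0.07 16.31] M [0.02 2.28 0.03] op 0.0421 x [ 0.0012 -0.002  -1.    ] jawyaw 13.31
```

It went past the rim height freely and met the floor at 0.065, as predicted. I'll relieve the force and release.

```bash
python3 -m crank '[{"linear":[-0.004,0,0.004],"rot":[0,0,0],"hand":0},{"linear":[0,0,0],"rot":[0,0,0],"hand":0}]'; python3 st.py; python3 -m crank '[{"linear":[0,0,0],"rot":[0,0,0],"hand":0.55},{"linear":[0,0,0],"rot":[0,0,0],"hand":0.7},{"linear":[0,0,0],"rot":[0,0,0],"hand":1},{"linear":[0,0,0],"rot":[0,0,0],"hand":1}]'; python3 st.py
```

```text
clock: 9.98
tool_pos: [0.4664, 0.0608, 0.0653]
orientation: [-66.6, 89.9, -53.3]
force: [-0.9, 0.3, -1.1]
opening: 0.0415
t 9.975 p [0.4664 0.0608 0.0653] F [-0.92  0.33 -1.14] M [-0.1   0.31 -0.02] op 0.0415 x [ 0.0014 -0.0019 -1.    ] jawyaw 13.3
clock: 10.48
tool_pos: [0.4673, 0.0612, 0.0656]
orientation: [-36.8, 89.8, -23.5]
force: [0.3, 0.3, 0.1]
opening: 0.0726
t 10.475 p [0.4673 0.0612 0.0656] F [0.29 0.34 0.1 ] M [ 0.02 -0.02 -0.03] op 0.0726 x [ 0.003  -0.0013 -1.    ] jawyaw 13.32
```

Now I'll lift straight up and move away towards -y so both cameras have a clear view.

```bash
python3 -m crank '[{"linear":[0,0,0],"rot":[0,0,0],"hand":1},{"linear":[0,0,0.3],"rot":[0,0,0],"hand":1},{"linear":[0,0,0.7],"rot":[0,0,0],"hand":1},{"linear":[0,0,0.8],"rot":[0,0,0],"hand":1},{"linear":[0,0,0.5],"rot":[0,0,0],"hand":1},{"linear":[0,-0.4,0.1],"rot":[0,0,0],"hand":1},{"linear":[0,-0.8,0],"rot":[0,0,0],"hand":1},{"linear":[0,-0.9,0],"rot":[0,0,0],"hand":1},{"linear":[0,-0.9,0],"rot":[0,0,0],"hand":1},{"linear":[0,-0.9,0],"rot":[0,0,0],"hand":1},{"linear":[0,-0.6,0],"rot":[0,0,0],"hand":1},{"linear":[0,-0.3,0],"rot":[0,0,0],"hand":1},{"linear":[0,0,0],"rot":[0,0,0],"hand":1},{"linear":[0,0,0],"rot":[0,0,0],"hand":1}]'; python3 st.py
cat > v.py <<'E'
from h import *
s=snap('side','side5')
c=s['image'][100:200,160:290][:,:,::-1]; cv2.imwrite('pics/z8.png',cv2.resize(c,None,fx=5.5,fy=5.5,interpolation=cv2.INTER_CUBIC))
s=snap('top','top5')
c=s['image'][185:250,140:280][:,:,::-1]; cv2.imwrite('pics/z9.png',cv2.resize(c,None,fx=5.5,fy=5.5,interpolation=cv2.INTER_CUBIC))
E
python3 v.py
```

```text
clock: 12.22
tool_pos: [0.4654, -0.2355, 0.2149]
orientation: [-27.4, 89.7, -14.0]
force: [0.3, -0.1, -0.3]
opening: 0.0877
t 12.225 p [ 0.4654 -0.2355  0.2149] F [ 0.26 -0.06 -0.29] M [ 0.05 -0.02  0.04] op 0.0877 x [ 0.0052 -0.0013 -1.    ] jawyaw 13.43
```

View pics/z8.png

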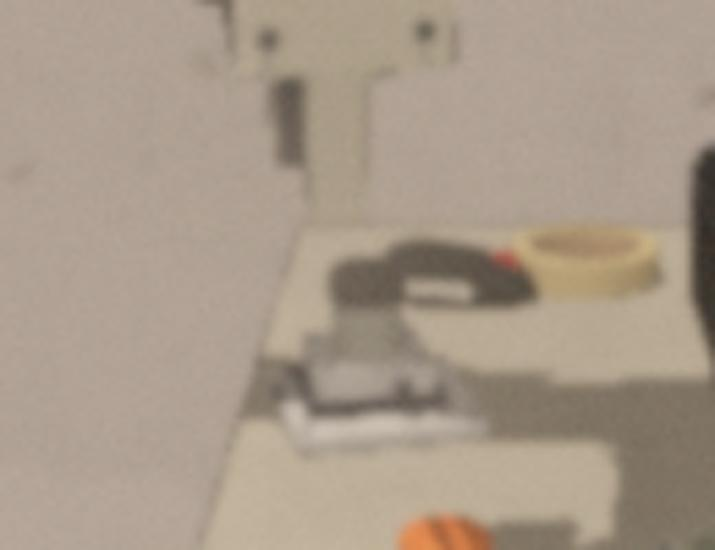

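View pics/z9.png

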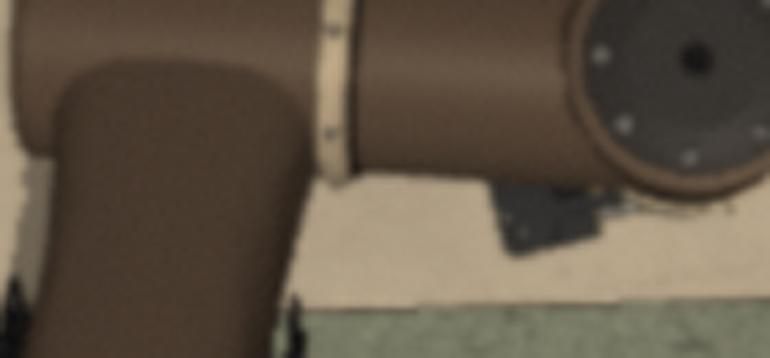

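The side view shows the case upright on the stage at about (365,310). The arm blocks the top view, so I'll move on towards the start pose and look again.

```bash
python3 -m crank '[{"linear":[-0.2,-0.5,0.05],"rot":[0,0,0],"hand":1},{"linear":[-0.4,-0.8,0],"rot":[0,0,0],"hand":1},{"linear":[-0.4,-0.8,0],"rot":[0,0,0],"hand":1},{"linear":[-0.4,-0.8,0],"rot":[0,0,0],"hand":1},{"linear":[-0.4,-0.8,0],"rot":[0,0,0],"hand":1},{"linear":[-0.4,-0.8,0],"rot":[0,0,0],"hand":1},{"linear":[-0.4,-0.8,0],"rot":[0,0,0],"hand":1},{"linear":[-0.2,-0.5,0],"rot":[0,0,0],"hand":1},{"linear":[-0.1,-0.2,0],"rot":[0,0,0],"hand":1},{"linear":[0,0,0],"rot":[0,0,0],"hand":1},{"linear":[0,0,0],"rot":[0,0,0],"hand":1}]'; python3 st.py; python3 v.py; python3 - <<'E'
from h import *
s=load('top5'); im=s['image']; g=im.max(2)
for th in (40,55,70):
    m=(g<th).astype(np.uint8)[200:232,150:190]; n,l,st,ce=cv2.connectedComponentsWithStats(m)
    i=1+np.argmax(st[1:,4]); c=ce[i]+[150,200]; print(th,st[i],c,'lid@.092',onz(s,*c,.092).round(4),'@.097',onz(s,*c,.097).round(4))
d=np.array([[dep(s,u,v)[2] for u in range(163,175)] for v in range(210,222)]); print('median top z',np.median(d[3:9,3:9]).round(4))
E
```

```text
clock: 13.7
tool_pos: [0.2926, -0.5971, 0.2197]
orientation: [-26.9, 89.4, -12.4]
force: [-0.2, -0.2, -0.1]
opening: 0.0877
t 13.7 p [ 0.2926 -0.5971  0.2197] F [-0.23 -0.22 -0.08] M [ 0.02  0.06 -0.01] op 0.0877 x [ 0.0096 -0.0021 -1.    ] jawyaw 14.52
40 [ 12  12  13  12 119] [168.19327731 217.33613445] lid@.092 [0.4628 0.0585 0.092 ] @.097 [0.4624 0.0576 0.097 ]
55 [ 12  11  13  13 135] [168.1037037  217.28148148] lid@.092 [0.463  0.0588 0.092 ] @.097 [0.4626 0.0579 0.097 ]
70 [ 12  11  14  13 148] [168.22972973 217.33783784] lid@.092 [0.4628 0.0584 0.092 ] @.097 [0.4624 0.0575 0.097 ]
median top z 0.0907
```

View pics/z9.png

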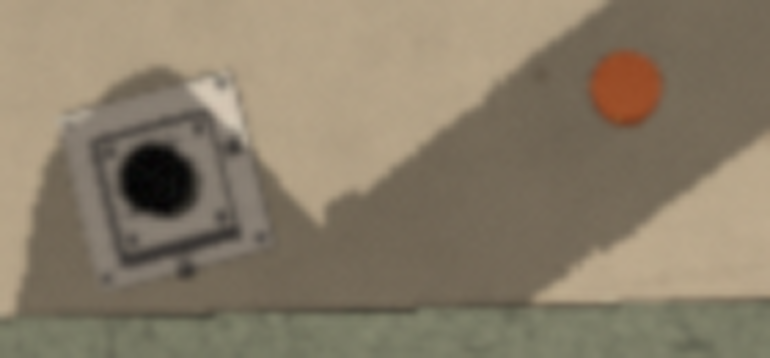

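View pics/side5.png

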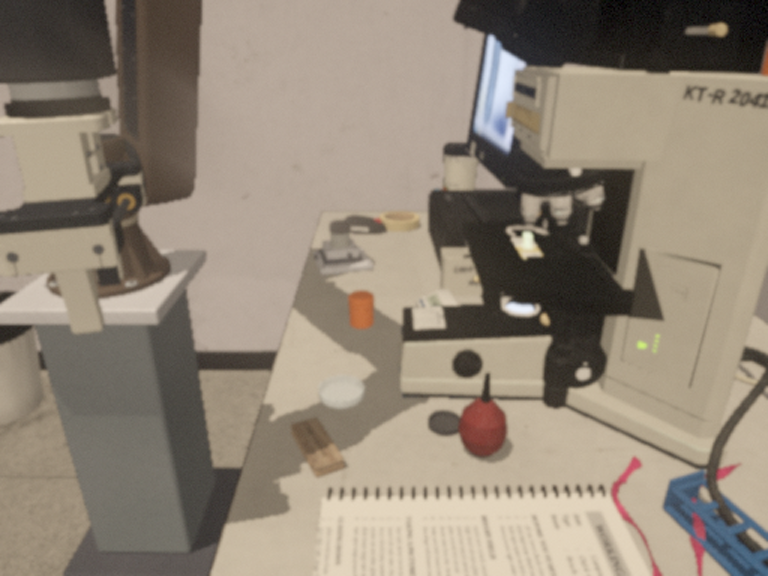

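Top view: lid at (158,180) in the crop, and the median lid-top depth is 91 mm against 92 mm expected if seated. The lid's camera position is about 2-4 mm from where I estimated the seat, so I'll check tilt and height more carefully.

```bash
python3 - <<'E'
from h import *
s=load('side5'); im=s['image']
for tag,off in(('side5',(145,205,65)),):
    c=im[145:185,200:260][:,:,::-1]; cv2.imwrite('pics/za.png',cv2.resize(c,None,fx=12,fy=12,interpolation=cv2.INTER_CUBIC))
for P in ([.4628,.0586],[.465,.0605],[.4638,.0623]):
    print(P,[np.round(proj(s,P+[z]),1).tolist() for z in(.044,.073,.0825,.092)])
for v in range(148,164): print(v,im[v,215:240].max(1).tolist())
a=load('top5');b=load('top0')
A=cv2.resize(a['image'][200:236,150:192][:,:,::-1],None,fx=9,fy=9,interpolation=cv2.INTER_CUBIC);B=cv2.resize(b['image'][200:236,150:192][:,:,::-1],None,fx=9,fy=9,interpolation=cv2.INTER_CUBIC)
g=lambda x:np.clip(x.astype(float)*1.6,0,255).astype(np.uint8)
cv2.imwrite('pics/zb.png',np.hstack([g(B),g(A)]))
E
```

```text
[0.4628, 0.0586] [[225.9, 162.5], [225.7, 153.7], [225.6, 150.8], [225.5, 147.8]]
[0.465, 0.0605] [[226.6, 162.3], [226.4, 153.5], [226.3, 150.6], [226.2, 147.6]]
[0.4638, 0.0623] [[226.3, 162.1], [226.0, 153.3], [226.0, 150.4], [225.9, 147.5]]
148 [189, 189, 189, 186, 177, 158, 141, 128, 121, 120, 118, 116, 116, 113, 112, 106, 110, 108, 107, 106, 108, 108, 107, 102, 104]
149 [190, 190, 189, 183, 167, 145, 125, 116, 113, 113, 108, 112, 109, 108, 109, 106, 102, 107, 110, 114, 111, 111, 108, 109, 108]
150 [188, 190, 189, 182, 162, 135, 120, 115, 112, 111, 111, 112, 110, 109, 108, 109, 107, 106, 119, 128, 134, 133, 133, 131, 128]
151 [190, 189, 189, 181, 160, 133, 116, 112, 110, 112, 110, 108, 109, 107, 106, 108, 104, 111, 130, 151, 160, 162, 164, 163, 161]
152 [188, 190, 188, 181, 162, 133, 114, 112, 111, 109, 109, 108, 109, 107, 109, 105, 107, 112, 135, 160, 172, 175, 177, 176, 175]
153 [190, 192, 190, 182, 163, 135, 116, 111, 109, 109, 107, 110, 110, 109, 107, 108, 107, 113, 128, 150, 157, 162, 164, 161, 162]
154 [193, 191, 191, 185, 172, 146, 122, 115, 112, 111, 110, 108, 106, 110, 
[... 524 characters left out ...]
 145, 143, 148, 164, 176, 184, 187, 189, 188, 188]
159 [187, 187, 185, 184, 178, 163, 150, 150, 151, 151, 153, 154, 153, 150, 149, 147, 144, 143, 150, 166, 175, 185, 189, 188, 189]
160 [178, 171, 169, 168, 166, 154, 147, 146, 151, 150, 154, 153, 150, 151, 149, 147, 141, 138, 139, 149, 164, 179, 187, 189, 189]
161 [165, 154, 153, 156, 153, 144, 142, 144, 148, 146, 151, 152, 152, 150, 151, 146, 141, 135, 136, 144, 157, 173, 183, 187, 189]
162 [160, 148, 149, 150, 145, 142, 142, 145, 147, 149, 152, 150, 153, 149, 150, 144, 144, 136, 137, 142, 153, 165, 176, 186, 188]
163 [158, 147, 147, 149, 146, 141, 142, 142, 148, 149, 150, 151, 151, 150, 149, 148, 144, 138, 142, 145, 149, 153, 166, 176, 185]
```

View pics/za.png

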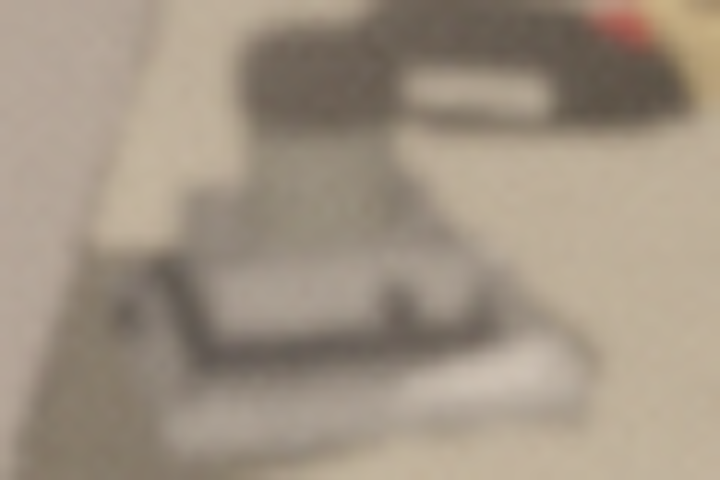

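View pics/zb.png

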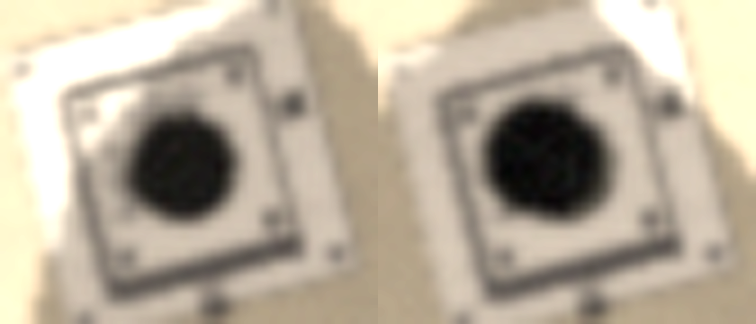

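The top-view mask also includes the dark lid's visible -y side wall, which biases its centroid by about 1.4 mm. In the side view the lid and body are coaxial, at column 226.4 for both, which fits (0.465, 0.0605). I'll average depth over several frames for height and tilt.

```bash
python3 - <<'E'
from h import *
S=[eyes.snapshot('top') for _ in range(16)]
D=np.array([s['depth'] for s in S]); D[D==0]=np.nan; s=S[0]
s=dict(s); s['depth']=np.nanmedian(D,0)
print('indep noise',np.nanstd(D[:,215:220,165:171],0).mean())
def plane(c,r,zc):
    P=[]
    for v in range(195,240):
        for u in range(145,195):
            q=onz(s,u,v,zc)
            if np.hypot(*(q[:2]-c))<r: P.append(dep(s,u,v))
    P=np.array(P);A=np.c_[P[:,:2]-P[:,:2].mean(0),np.ones(len(P))]
    k,*_=np.linalg.lstsq(A,P[:,2],rcond=None); print(len(P),'z',np.median(P[:,2]).round(4),'slope deg',np.degrees(k[:2]).round(2),'res',(P[:,2]-A@k).std().round(4))
plane(np.array([.4638,.0603]),.016,.092)
# cross-section of lid-top heights
for v in range(209,226): print(v,[int(round(1000*dep(s,u,v)[2])) for u in range(158,180)])
# table & platform reference
print('table ref',np.median([dep(s,u,v)[2] for u in range(215,225) for v in range(205,215)]).round(4))
E
```

```text
indep noise 0.0034423203
80 z 0.0913 slope deg [-0.6   0.26] res 0.0011
209 [15, 25, 26, 25, 25, 25, 41, 41, 45, 43, 42, 43, 42, 53, 41, 42, 43, 44, 44, 42, 38, 12]
210 [25, 25, 26, 44, 45, 43, 43, 44, 43, 50, 51, 53, 50, 52, 45, 44, 43, 43, 41, 43, 43, 13]
211 [43, 44, 40, 44, 43, 44, 50, 91, 92, 91, 94, 88, 89, 43, 44, 44, 41, 43, 42, 44, 42, 37]
212 [44, 42, 42, 42, 43, 90, 93, 93, 91, 92, 89, 91, 92, 89, 80, 43, 42, 43, 41, 43, 42, 37]
213 [41, 42, 43, 42, 90, 91, 92, 93, 91, 92, 92, 91, 91, 91, 90, 79, 42, 43, 43, 45, 43, 38]
214 [43, 44, 43, 42, 90, 89, 89, 90, 93, 90, 90, 91, 92, 92, 90, 90, 55, 43, 43, 45, 44, 42]
215 [25, 43, 41, 90, 92, 90, 90, 92, 91, 92, 91, 90, 93, 89, 92, 91, 79, 43, 43, 43, 44, 43]
216 [26, 42, 42, 92, 90, 93, 94, 92, 91, 90, 91, 91, 92, 93, 91, 92, 84, 54, 42, 47, 43, 45]
217 [25, 43, 43, 90, 92, 93, 91, 91, 92, 91, 92, 91, 91, 91, 92, 92, 84, 57, 40, 40, 45, 43]
218 [25, 44, 45, 91, 91, 92, 92, 90, 92, 92, 88, 92, 91, 92, 91, 90, 83, 58, 39, 41, 44, 42]
219 [25, 24, 44, 89, 88, 92, 90, 90, 91, 90, 91, 91, 90, 92, 91, 91, 80, 54, 43, 41, 44, 43]
220 [24, 23, 41, 44, 91, 91, 90, 92, 90, 91, 92, 93, 91, 91, 91, 90, 65, 46, 43, 43, 42, 42]
221 [14, 24, 42, 45, 89, 91, 90, 91, 91, 94, 92, 92, 90, 89, 91, 78, 55, 39, 42, 43, 44, 44]
222 [14, 24, 41, 42, 51, 91, 91, 91, 91, 91, 92, 91, 90, 88, 79, 57, 41, 44, 43, 43, 43, 41]
223 [11, 27, 25, 43, 50, 49, 48, 91, 91, 92, 89, 87, 87, 74, 53, 38, 43, 43, 44, 42, 43, 43]
224 [11, 24, 26, 41, 44, 49, 46, 43, 43, 36, 39, 43, 45, 37, 38, 44, 42, 42, 42, 43, 44, 44]
225 [13, 13, 25, 45, 43, 43, 44, 44, 43, 43, 42, 43, 43, 43, 43, 43, 43, 43, 46, 42, 44, 43]
table ref -0.0007
```

The lid top is 92.0 mm above the table and level to within about 0.6°, so the case is fully seated and upright. I'll hand it in.

```bash
python3 -c "
from h import *
print(ticket.close_job(), monitor.get_obs()['clock'])"
```

```text
the job is handed in; nothing more can be done
the job is handed in; nothing more can be done
```

The screw case is on the stage platform, upright and fully down in the seat. I let go of it and handed the job in at about 15 s of the 42 s. I gripped it by the lid, touched it lightly against the far stop (about 3 N) and the left stop (about 9 N), then backed off and lowered it. It passed the rim freely and met the seat floor at the height I expected, with a peak force of about 16–18 N on the stage. The arm was clear of everything at hand-in.

- **Height and tilt:** averaged depth puts the lid top 92.0 mm above the table, which is the fully seated height. On the rim it would read 97 mm. The tilt is about 0.6°, within measurement noise, and the side view shows lid and body in line.
- **One check disagreed:** the raw top-view lid centre was about 3.7 mm off my first camera estimate of the seat. I put part of this down to the lid's dark side wall being caught in the mask. Corrected for that, about 1.6 mm remains, which is roughly the seat's 1.5 mm clearance and within the camera's 2 mm calibration error. I relied on the stop contacts and the seated height instead.
- **Other things:** I saw the orange look-alike unmoved in the last pictures, and my moves did not go near the other items.

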